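Shut the hopper of the table pepper mill and run it one full turn

TASK

The wooden pepper mill has been wiped out and needs a test turn: first push its brown hopper lid shut until it snaps on its catch, then turn the steel wheel clockwise (seen from above) one full turn by its upright wooden knob. Stop with the knob back at the red pointer after that single turn, the lid still snapped shut, and leave the other things on the table where they are.

Things in the scene. Friction and masses are not known exactly. Their poses are not given: they have to be found in the camera images.
- mill: the mill's dark wooden base board, 150 mm (x) by 320 mm (y) by 20 mm, fixed to the table; origin at the centre of its underside, z up. At y = +90 mm it carries the square wooden hopper (120 x 120 mm, rim 110 mm above the table) with the brown lid; at y = -90 mm the round grinding head with the steel wheel
- lid (a joint): angle of the brown plastic hopper lid (128 x 124 mm, 8 mm thick): 0 = shut and snapped on the catch, grows as it opens upward (1.57 = upright). The hinge runs along the mill's y axis on the hopper's far side (mill's +x side); the lid stays where it is left. From about 0.14 rad a spring ball catch at the middle of the front edge resists; about 10 N down at the front edge snaps it home
- lid_hinge (a point): point on the lid's hinge axis, middle of the lid's width, 110 mm above the table; it lies on the lid's underside and its frame turns with the lid (the lid extends along its own -x; own +z is the lid's outer face normal)
- lid_edge (a point): middle of the lid's front (free) edge on the outer face, 128 mm from the hinge axis; turns with the lid. Under it hangs the 30 mm wide snap tab
- wheel (a joint): turn of the steel wheel in rad, growing clockwise seen from above; 0 = knob at the red pointer at the start, 6.28 = back at the pointer after one full turn. Stiff (about 3 N at the knob), stays where it is left; it cannot be turned backwards past the start
- wheel_center (a point): centre of the wheel on its vertical axis, at the height of the rim's top (about 130 mm above the table). Steel spoked wheel: rim circle of radius 70 mm, rim bar 14 mm thick, three spokes, hub 2 mm higher than the rim
- wheel_knob (a point): centre of the top of the upright wooden knob on the wheel's rim: 70 mm from the axis, 26 mm in diameter, its top 42 mm above the rim's top; moves with the wheel
- pointer (a point): top of the fixed red pointer, a 22 mm wide block just outside the rim with a red stripe running under the wheel towards the hub; this point is 101 mm from the wheel's axis, no higher than the rim; marks where the knob starts and must come back to
- tray: bystander: stainless steel tray 200 x 240 x 18 mm, 5 mm floor, origin under its centre; carries the salt shaker, egg cup and mug
- salt_shaker: bystander: glass salt shaker with steel cap, 44 mm diameter, 85 mm tall, origin under its centre
- egg_cup: bystander: white ceramic egg cup, 48 mm diameter, 62 mm tall, origin under its centre
- mug: bystander: blue mug, 76 mm diameter, 90 mm tall, handle at its +y, origin under its centre
- lunch_box: bystander: closed brown plastic lunch box 130 x 180 x 66 mm, origin under its centre
- bowl: bystander: green bowl, 140 mm diameter, 60 mm tall, origin under its centre
- spoon: bystander: steel spoon lying flat along its own x, about 190 mm long

How it is judged (in metres and radians):
On the way, in this order (a step that is already met when the one before it is completed fails the run):
1. the hopper lid is snapped shut on its catch (value of joint lid below 0.03 rad), for 0.2 s.
2. with the lid shut, the wheel has come half way round clockwise (value of joint wheel above 3 rad and value of joint lid below 0.03 rad).
At the end, for the whole second after the job is handed in: the wheel has been turned clockwise one full turn and rests with the knob within 0.22 rad (about 15 mm) of the red pointer, and the lid is snapped shut (within 0.03 rad) (value of joint wheel between 6.063 and 6.503 rad and velocity of joint wheel between -0.05 and 0.05 rad/s and value of joint lid below 0.03 rad); the robot touches nothing.
It fails at once if the wheel is turned (more than 0.5 rad) while the hopper lid is not shut (value of joint wheel above 0.5 rad and value of joint lid above 0.1 rad).
It fails at once if any of the other loose things (tray, salt shaker, egg cup, mug, lunch box, bowl, spoon) is moved more than 30 mm (distance of any of tray, salt_shaker, egg_cup, mug, lunch_box, bowl, spoon from where it was at the start of the episode above 0.03 m).
It also fails if it takes over 69 s, if anything falls off the work surface, if the arm or the gripper's body presses on something with over 40 N, if the wrist force passes 120 N, or if a joint passes its speed limit or range.

ROBOT

A 6-joint arm with a two-finger parallel gripper is mounted at the origin on the work surface. World frame = base frame: x ahead of the robot, y to its left, z up, the work surface at z = 0. Lengths are in mm, angles in rad, forces in N, time in s.
With the tool pointing down it reaches from about 275 to 1000 mm from the base axis. Payload 8.4 kg.
Tool frame: the origin (TCP) lies midway between the tips of the shut fingers; the grasp point (between the pads) lies 19 mm behind it; z points along the fingers, y is the line along which they close (so a half turn about z gives the same grasp; the last joint's range is limited). The gripper opens to 85 mm and grips with 20 to 120 N. Pads are 22 mm wide; open, the fingers measure 114 mm over their backs; the gripper's body (76 mm by 85 mm) begins 54 mm behind the grasp point. The pads swing forward as they close: fully open they stand 13 mm farther back than shut.
Start: joints at [-1.284, 0.353, 1.633, -0, 1.155, -0.002], TCP at [178, -599.119, 231.281] pointing down, gripper open.
Joint ranges: [-2.63, 2.63], [-0.92, 2.1], [0.06, 2.66], [-1.3, 4.44], [0, 2.69], [-3.02, 3.02]. Speed limits (rad/s): [2.22, 2.22, 2.79, 3.14, 3.14, 3.14].

INTERFACE

Orientations are given as [roll, pitch, yaw] about the fixed x, y, z axes, in that order (R = Rz(yaw) Ry(pitch) Rx(roll)).
In Python, from rig import r, cams gives the robot as it stands. The module is installed in compiled form; this text tells all that it offers.
- The arm moves only by the tool send_rows, never from a script. Its argument "targets" is one flat list of numbers, 7 for each row, row after row: the shift along the tool's x, y, z in m, then the turn, a rotation vector about the tool's x, y, z in rad, then the opening, from -1 (shut) to 1 (fully open). In form: [tx, ty, tz, wx, wy, wz, fingers, tx, ty, tz, wx, wy, wz, fingers, ...]. A call has 1 to 12 rows; each row is the pose to reach, as a shift and turn from the pose commanded when the call began, along the tool's axes at that moment; what a row does not reach only later rows make up. A row lasts 1/12 s, in which the tool goes at most 41.7 mm and 7.16 degrees, less where a joint would pass 70% of its speed; a pose out of reach is approached as far as the arm can. A call with a gripper value outside its range is refused whole. The fingers move at their own pace and stop on an object; "grip_force" is the grip in N (left out, the last holds). Time passes only in rows, so rows that repeat a pose let the fingers close. It gives the time, the measured TCP pose, the force, the opening and the grip force at its end, in the units of the state.
- r.sense(): the state, without advancing time (a new reading comes with each control period).
- cams.grab_frame(name): name is "scene" or "top"; returns a dict with "color" (400x640x3 uint8, blue, green, red), "fx", "fy", "cx", "cy" (pixels), "xyz" and "attitude" of the camera in the world. Camera axes: x right, y down, z forward; pixel columns grow to the right and rows downward; lengths in mm; the calibration is good to about 2 mm. A picture is of the moment at which its call begins. There is no depth.
- r.sign_off(): hands the job in; it is judged then, once.
The state is a dict: "clock": time; "qpos": joint angles; "qvel": joint speeds; "joint_efforts": joint torques, N m; "eef_pos": TCP position; "tcp_rot": TCP orientation; "contact_force": force on the tool from outside, world axes, zero at the start; "wrist_torque": the same for the moment, N m; "opening": opening from 0.0 (shut) to 1.0 (fully open); "grasp_force": force on a finger pad.
Only numpy, scipy, OpenCV 4.12 (cv2) and the standard library are available. Lean on these libraries where they do the work, as an engineer would, in place of code of your own. Each camera call takes 0.05 s, during which the arm holds its last target. There are 200 camera calls.

## Working session

There is one attempt and no reset: what is moved stays moved. The work goes in short steps, Python scripts to look and compute and a tool call to move; the robot and the scene stay as the last step left them, time stands still between calls to the robot, and variables do not carry over. Pictures are saved under pics/ and viewed, at most 10 in all, crops included, and the job is handed in when it is done.

Besides the shell and the picture viewer there is one more tool, called as name(argument=value, ...) on one line, values as JSON. send_rows: Moves the arm, as the interface text tells. Its arguments: {"type":"object","properties":{"targets":{"type":"array"},"grip_force":{"type":"number"}},"required":["targets"]}

```bash
mkdir -p pics; python3 - <<'E'
from rig import r,cams
import cv2
for n in("scene","top"):
    f=cams.grab_frame(n);cv2.imwrite(f"pics/{n}0.png",f["color"]);print(n,{k:v for k,v in f.items() if k!="color"})
print(r.sense())
E
```

```text
scene {'fx': 411.5276642201814, 'fy': 411.5276642201814, 'cx': 312.5135237026013, 'cy': 196.89813582570062, 'xyz': array([1129.05337259,  715.53088466, 1227.50886482]), 'attitude': array([-2.43134194, -0.01266858,  2.4082019 ])}
top {'fx': 393.4845563794018, 'fy': 393.4845563794018, 'cx': 317.7185511764708, 'cy': 199.17611191887175, 'xyz': array([ 324.25118122,   15.34386868, 1559.47628532]), 'attitude': array([-3.0364291 ,  0.00495098, -1.56699266])}
{'clock': 0.1, 'qpos': array([-1.28440306e+00,  3.53602744e-01,  1.63407054e+00,  2.18496578e-05,
        1.15518596e+00, -2.35658249e-03]), 'qvel': array([ 0.00150432, -0.00343468, -0.00248664, -0.00180817,  0.00048789,
        0.00139194]), 'joint_efforts': array([ 4.39793548e-04, -6.06353545e+01, -3.42820930e+01,  8.99271731e-05,
        3.98715958e-03, -1.32281471e-06]), 'eef_pos': array([ 177.88223503, -598.70268017,  230.61723841]), 'tcp_rot': array([-3.14032611e+00, -2.29631754e-05,  2.88741003e-01]), 'contact_force': array([-0.60992766,  0.58918134,  0.26217014]), 'wrist_torque': array([ 0.04842326,  0.02505752, -0.03384221]), 'grasp_force': 0.0, 'opening': 0.9994085416759283}
```

View pics/scene0.png

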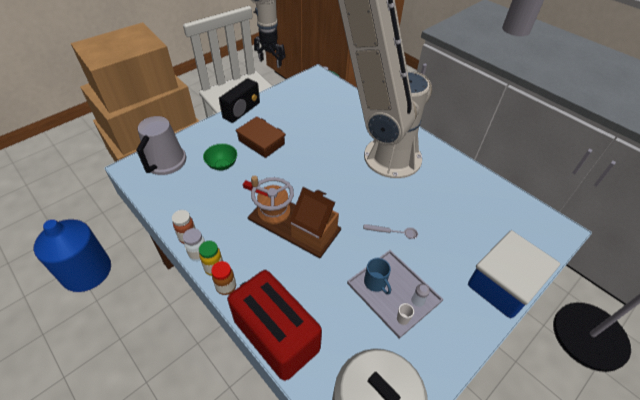

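View pics/top0.png

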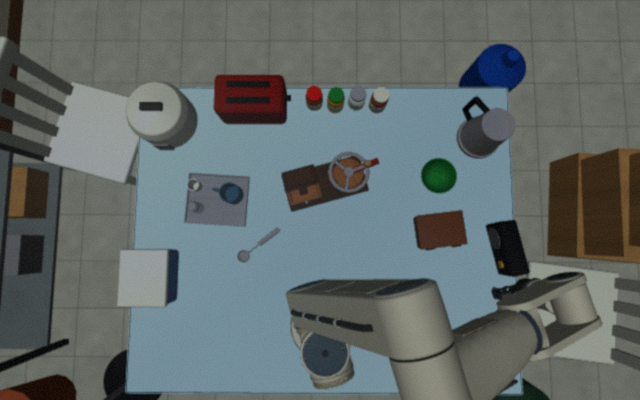

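The scene view shows the mill at about (295,215) with the lid open. In the top view the hopper is at about (305,187), the wheel at (348,172) and the red pointer at (373,162). I'll zoom in on the mill.

```bash
cat > h.py <<'E'
import numpy as np,cv2
from rig import r,cams
from scipy.spatial.transform import Rotation as R
def ray(f,u,v):
    d=R.from_euler('xyz',f["attitude"]).as_matrix()@[(u-f["cx"])/f["fx"],(v-f["cy"])/f["fy"],1]
    return f["xyz"],d/np.linalg.norm(d)
def onz(f,u,v,z):
    o,d=ray(f,u,v); return o+d*(z-o[2])/d[2]
def proj(f,p):
    c=R.from_euler('xyz',f["attitude"]).as_matrix().T@(np.asarray(p)-f["xyz"])
    return np.array([f["fx"]*c[0]/c[2]+f["cx"],f["fy"]*c[1]/c[2]+f["cy"]])
def tri(f,a,g,b):
    o,d=ray(f,*a);p,e=ray(g,*b)
    s=np.linalg.lstsq(np.c_[d,-e],p-o,rcond=None)[0]
    x=o+s[0]*d;y=p+s[1]*e
    return (x+y)/2,np.linalg.norm(x-y)
def crop(f,x0,y0,w,h,k,name):
    cv2.imwrite(name,cv2.resize(f["color"][y0:y0+h,x0:x0+w],None,fx=k,fy=k,interpolation=cv2.INTER_CUBIC))
E
python3 - <<'E'
from h import *
a=cams.grab_frame("top");b=cams.grab_frame("scene")
A=cv2.resize(a["color"][140:220,270:390],None,fx=5,fy=5,interpolation=cv2.INTER_CUBIC)
cv2.imwrite("pics/tc.png",A)
crop(b,235,165,120,100,6,"pics/sc.png")
E
```

```text
(no output)
```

View pics/tc.png

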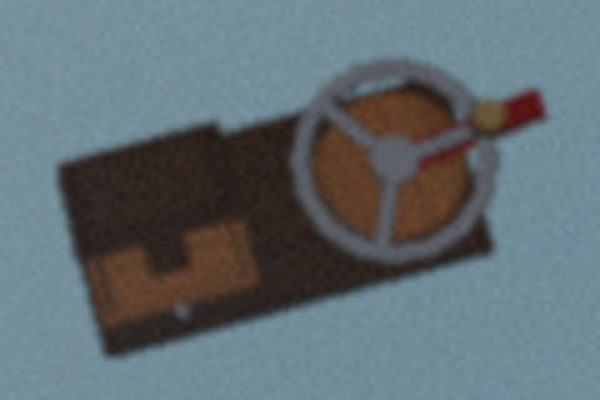

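View pics/sc.png

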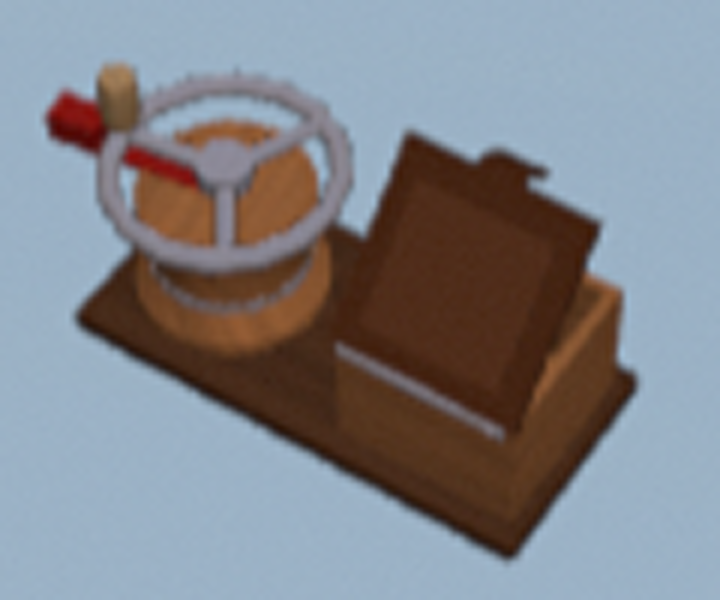

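The top crop shows the hub at (395,158), knob top at (490,114) and the lid's free edge near (165,245) with its tab. The scene crop shows the hub at (228,165), knob top at (118,70), and lid free corners at (412,135) and (600,225).

```bash
python3 - <<'E'
from h import *
np.set_printoptions(precision=1,suppress=True)
a=cams.grab_frame("top");b=cams.grab_frame("scene")
T=lambda u,v:(270+(u+.5)/5-.5,140+(v+.5)/5-.5)
S=lambda u,v:(235+(u+.5)/6-.5,165+(v+.5)/6-.5)
# rim ellipse by steel mask
for f,(x,y,w,h) in((a,(325,148,48,48)),(b,(245,170,58,50))):
    hsv=cv2.cvtColor(f["color"][y:y+h,x:x+w],cv2.COLOR_BGR2HSV)
    print(hsv[h//2,::6].tolist())
print("hub",tri(a,T(395,158),b,S(228,165)),onz(a,*T(395,158),132))
print("knob",tri(a,T(490,114),b,S(118,70)),onz(a,*T(490,114),172))
c=onz(a,*T(395,158),132);k=onz(a,*T(490,114),172)
print("r",np.linalg.norm((k-c)[:2]),"rim box",[onz(a,*T(*q),130) for q in((292,160),(497,160),(393,58),(393,262))])
print("pointer",onz(a,*T(542,103),125)-c)
for q in((107,355),(490,250)):print("corner z20",onz(a,*T(*q),20))
print("edge",tri(a,T(165,238),b,S(506,180)),tri(a,T(82,258),b,S(600,225)),tri(a,T(245,222),b,S(412,135)))
print("hinge corners z110",onz(a,*T(62,165),112),onz(a,*T(217,125),112), "scene",onz(b,*S(337,345),108),onz(b,*S(500,436),108))
E
```

```text
[[6, 81, 44], [135, 14, 75], [11, 135, 98], [13, 114, 87], [111, 38, 108], [2, 152, 84], [13, 143, 93], [115, 31, 99]]
[[103, 56, 196], [127, 18, 125], [3, 17, 139], [10, 173, 134], [127, 21, 108], [129, 17, 104], [12, 157, 145], [10, 125, 141], [117, 22, 127], [113, 19, 124]]
hub (array([578.2, -89.3, 128.4]), np.float64(3.0367160461172835)) [578.6 -90.1 132. ]
knob (array([ 602.9, -154.8,  175. ]), np.float64(0.24171311710065582)) [ 603.6 -155.2  172. ]
r 69.78214055503895 rim box [array([577.3, -14.5, 130. ]), array([ 577.7, -165.2,  130. ]), array([653.9, -89.1, 130. ]), array([501.9, -88.4, 130. ])]
pointer [  42.8 -109.5   -7. ]
corner z20 [441.3 128.2  20. ]
corner z20 [ 525.3 -172.9   20. ]
edge (array([508.3,  76. , 204.1]), np.float64(1.9901955359028185)) (array([493.5, 133.9, 205.8]), np.float64(3.3111086897176327)) (array([522.1,  18.2, 202.4]), np.float64(4.33895876641867))
hinge corners z110 [576.2 156.6 112. ] [606.8  41.2 112. ] scene [605.4  44.8 108. ] [578.5 152.4 108. ]
```

send_rows(targets=[0.02,-0.02,-0.04,0,0,0,-1,0.05,-0.05,-0.07,0,0,0,-1,0.08,-0.08,-0.07,0,0,0,-1,0.1,-0.11,-0.07,0,0,0,-1,0.13,-0.13,-0.07,0,0,0,-1,0.15,-0.16,-0.07,0,0,0,-1,0.18,-0.18,-0.07,0,0,0,-1,0.2,-0.21,-0.07,0,0,0,-1,0.22,-0.24,-0.07,0,0,0,-1,0.25,-0.26,-0.07,0,0,0,-1,0.27,-0.28,-0.07,0,0,0,-1,0.27,-0.28,-0.07,0,0,0,-1])

```text
clock: 1.3
eef_pos: [358.7, -250.3, 301.5]
tcp_rot: [-3.141, -0.002, 0.292]
contact_force: [-0.4, -0.5, 0.4]
opening: -0.001
grasp_force: 0.0
```

send_rows(targets=[0.02,-0.02,0,0,0,0,-1,0.05,-0.05,0,0,0,0,-1,0.08,-0.08,0,0,0,0,-1,0.1,-0.11,0,0,0,0,-1,0.13,-0.13,0,0,0,0,-1,0.15,-0.16,0,0,0,0,-1,0.18,-0.18,0,0,0,0,-1,0.21,-0.21,0,0,0,0,-1,0.24,-0.25,0,0,0,0,-1,0.26,-0.27,0,0,0,0,-1,0.26,-0.27,0,0,0,0,-1,0.26,-0.27,0,0,0,0,-1])

```text
clock: 2.3
eef_pos: [529.9, 80.1, 300.8]
tcp_rot: [3.141, 0.001, 0.292]
contact_force: [-0.9, 0.3, -0.9]
opening: -0.005
grasp_force: 0.0
```

send_rows(targets=[0,0,0.03,0,0,0,-1,0,0,0.06,0,0,0,-1,0,0,0.09,0,0,0,-1,-0.004,0,0.1,0,0,0,-1,-0.008,0,0.11,0,0,0,-1,-0.012,0,0.12,0,0,0,-1,-0.016,0,0.13,0,0,0,-1,-0.02,0,0.14,0,0,0,-1,-0.024,0,0.15,0,0,0,-1,-0.028,0,0.157,0,0,0,-1,-0.03,0,0.162,0,0,0,-1,-0.03,0,0.162,0,0,0,-1])

```text
clock: 3.3
eef_pos: [499.5, 70.3, 138.2]
tcp_rot: [-3.141, 0.002, 0.289]
contact_force: [0.3, 0.1, -0.2]
opening: -0.003
grasp_force: 0.0
```

```bash
python3 - <<'E'
from h import *
s=r.sense();print(s["eef_pos"],s["contact_force"])
b=cams.grab_frame("scene");crop(b,235,145,120,120,5,"pics/s1.png")
E
```

```text
[499.54077648  70.33148258 138.22840823] [ 0.28222715  0.06701177 -0.22129668]
```

View pics/s1.png

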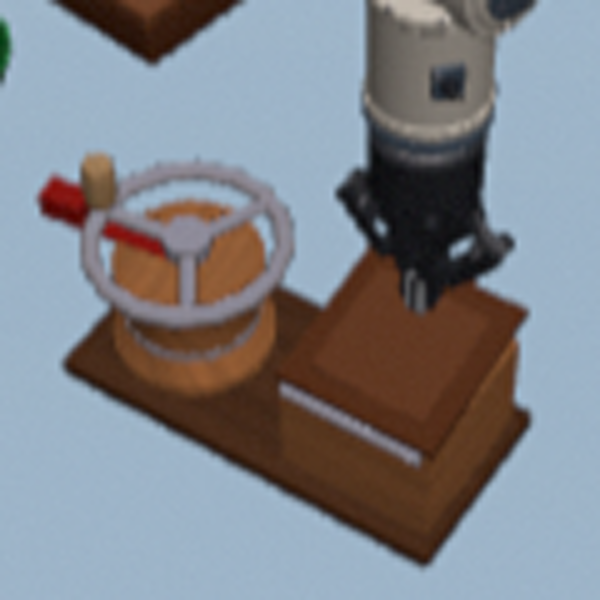

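The lid has followed down to nearly shut, with the fingertips near (415,295) on its front part. Next I press down.

send_rows(targets=[0,0,0.004,0,0,0,-1,0,0,0.008,0,0,0,-1,0,0,0.011,0,0,0,-1,0,0,0.014,0,0,0,-1,0,0,0.016,0,0,0,-1,0,0,0.018,0,0,0,-1,0,0,0.019,0,0,0,-1,0,0,0.02,0,0,0,-1,0,0,0.02,0,0,0,-1])

```text
clock: 4.1
eef_pos: [500.8, 70.6, 119.0]
tcp_rot: [-3.142, -0.0, 0.289]
contact_force: [0.4, -1.0, -1.2]
opening: -0.002
grasp_force: 0.0
```

send_rows(targets=[0,0,0.001,0,0,0,-1,0,0,0.002,0,0,0,-1,0,0,0.003,0,0,0,-1,0,0,0.003,0,0,0,-1])

```text
clock: 4.43
eef_pos: [501.0, 70.6, 118.3]
tcp_rot: [3.142, -0.001, 0.289]
contact_force: [-9.7, -1.4, 26.4]
opening: 0.001
grasp_force: 13.4
```

send_rows(targets=[0,0,-0.02,0,0,0,-1,0,0,-0.05,0,0,-0.1,-1,0,0.02,-0.08,0,0,-0.2,1,0,0.05,-0.11,0,0,-0.3,1,0,0.08,-0.13,0,0,-0.4,1,0.01,0.11,-0.13,0,0,-0.5,1,0.02,0.14,-0.13,0,0,-0.6,1,0.025,0.17,-0.13,0,0,-0.7,1,0.03,0.2,-0.13,0,0,-0.8,1,0.034,0.23,-0.13,0,0,-0.9,1,0.034,0.245,-0.13,0,0,-1,1,0.034,0.245,-0.13,0,0,-1.1,1])

```text
clock: 5.43
eef_pos: [604.0, -157.9, 245.8]
tcp_rot: [3.141, 0.001, 1.391]
contact_force: [-1.4, 1.0, 0.7]
opening: 1.001
grasp_force: 0.0
```

send_rows(targets=[0,0,0,0,0,-0.12,1,0,0,0,0,0,-0.24,1,0,0,0,0,0,-0.36,1,0,0,0,0,0,-0.48,1,0,0,0,0,0,-0.6,1,0,0,0,0,0,-0.72,1,0,0,0,0,0,-0.84,1,0,0,0,0,0,-0.96,1,0,0,0,0,0,-1.08,1,0,0,0,0,0,-1.2,1,0,0,0,0,0,-1.32,1,0,0,0,0,0,-1.44,1])

```text
clock: 6.43
eef_pos: [603.1, -154.6, 246.1]
tcp_rot: [3.142, -0.0, 2.835]
contact_force: [-0.0, 0.3, 0.5]
opening: 1.0
grasp_force: 0.0
```

send_rows(targets=[0,0,0,0,0,-0.12,1,0,0,0,0,0,-0.24,1,0,0,0,0,0,-0.36,1,0,0,0,0,0,-0.48,1,0,0,0,0,0,-0.6,1,0,0,0,0,0,-0.72,1,0,0,0,0,0,-0.84,1,0,0,0,0,0,-0.96,1,0,0,0,0,0,-1.08,1,0,0,0,0,0,-1.2,1,0,0,0,0,0,-1.32,1,0,0,0,0,0,-1.42,1])

```text
clock: 7.43
eef_pos: [603.1, -154.6, 246.1]
tcp_rot: [3.141, 0.0, -2.028]
contact_force: [1.1, 0.0, -0.4]
opening: 1.0
grasp_force: 0.0
```

```bash
python3 - <<'E'
from h import *
s=r.sense();print(s["eef_pos"],s["tcp_rot"],s["qpos"],s["contact_force"],s["opening"])
b=cams.grab_frame("scene");crop(b,235,125,120,140,4,"pics/s2.png")
c=np.array([578.2,-89.5]);k=np.array([603.3,-155])
y=s["tcp_rot"][2]; M=np.array([[np.cos(y),np.sin(y)],[np.sin(y),-np.cos(y)]])
print("to knob in tool xy",M@(k-s["eef_pos"][:2]))
E
```

```text
[ 603.07499865 -154.64150839  246.06398606] [ 3.14148703e+00  1.10126421e-05 -2.02815520e+00] [-2.53440429e-01  3.36169179e-01  1.62348359e+00  3.47680519e-05
  1.18204109e+00 -2.93768739e+00] [ 1.09021774  0.03991562 -0.41064554] 0.9996882033054267
to knob in tool xy [ 0.22229042 -0.36017886]
```

View pics/s2.png

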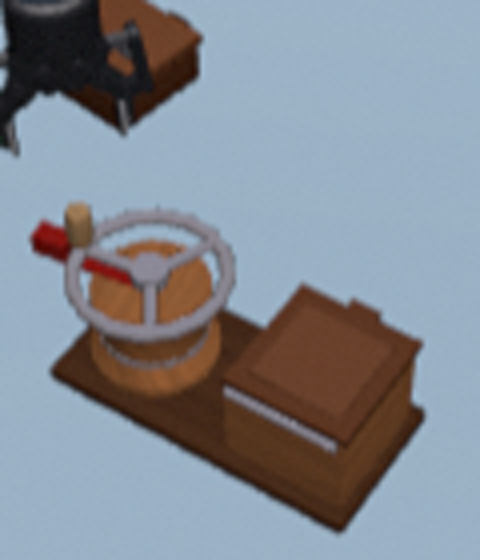

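The lid looks shut: front corners at crop (305,288) and (420,345). I'll check those against the expected projection for several lid angles.

```bash
python3 - <<'E'
from h import *
b=cams.grab_frame("scene")
ex=np.array([.963,.269,0]);ey=np.array([-.269,.963,0]);ez=np.array([0,0,1.]);H=np.array([591.8,100,110])
for t in(0,.07,.14):
    print(t,[((proj(b,H+128*(-np.cos(t)*ex+np.sin(t)*ez)+8*(np.cos(t)*ez+np.sin(t)*ex)+w*62*ey)-[235,125]+.5)*4-.5).round(1) for w in(-1,1)],
     [((proj(b,H+8*ez+w*62*ey)-[235,125]+.5)*4-.5).round(1) for w in(-1,1)])
E
```

```text
0 [array([299.4, 285.6]), array([420.1, 344.7])] [array([218. , 381.5]), array([342.5, 446.7])]
0.07 [array([299. , 279.6]), array([420.3, 338.9])] [array([218. , 381.5]), array([342.5, 446.7])]
0.14 [array([298.1, 274.1]), array([420.1, 333.5])] [array([218. , 381.5]), array([342.5, 446.7])]
```

The picture matches an angle of 0, so the lid is shut. Now I descend and grip the knob.

send_rows(targets=[0,0,0.03,0,0,0,1,0,0,0.06,0,0,0,1,0,0,0.085,0,0,0,1,0,0,0.1,0,0,0,1,0,0,0.106,0,0,0,1,0,0,0.106,0,0,0,-1,0,0,0.106,0,0,0,-1,0,0,0.106,0,0,0,-1,0,0,0.106,0,0,0,-1,0,0,0.106,0,0,0,-1,0,0,0.106,0,0,0,-1,0,0,0.106,0,0,0,-1], grip_force=30)

```text
clock: 8.53
eef_pos: [604.0, -155.0, 141.6]
tcp_rot: [-3.139, 0.0, -2.035]
contact_force: [-0.3, -1.6, 6.8]
opening: 0.283
grasp_force: 29.4
```

```bash
cat > plan.py <<'E'
from h import *
import sys
# rows for wheel turning from a to a+d (12 rows), tool turning rate k, rows rounded
def rows(a,d,k,yaw,n=12):
    c=np.array([578.2,-89.5]);p0=-1.207
    P=lambda t:c+70*np.array([np.cos(p0-t),np.sin(p0-t)])
    M=np.array([[np.cos(yaw),np.sin(yaw)],[np.sin(yaw),-np.cos(yaw)]])
    out=[]
    for i in range(1,n+1):
        t=a+d*i/n; x,y=M@(P(t)-P(a))/1000
        out+=[round(x,3),round(y,3),0,0,0,round(k*d*i/n,3),-1]
    print([float(v) for v in out])
y0=-2.028
for j in range(6): rows(j*1.0472,1.0472,.875,y0-.875*1.0472*j)
s=r.sense();print(s["eef_pos"],s["contact_force"],s["opening"],s["grasp_force"])
E
python3 plan.py
```

```text
[0.004, 0.004, 0.0, 0.0, 0.0, 0.076, -1.0, 0.008, 0.009, 0.0, 0.0, 0.0, 0.153, -1.0, 0.012, 0.014, 0.0, 0.0, 0.0, 0.229, -1.0, 0.015, 0.019, 0.0, 0.0, 0.0, 0.305, -1.0, 0.017, 0.025, 0.0, 0.0, 0.0, 0.382, -1.0, 0.019, 0.031, 0.0, 0.0, 0.0, 0.458, -1.0, 0.021, 0.037, 0.0, 0.0, 0.0, 0.535, -1.0, 0.022, 0.043, 0.0, 0.0, 0.0, 0.611, -1.0, 0.022, 0.049, 0.0, 0.0, 0.0, 0.687, -1.0, 0.022, 0.055, 0.0, 0.0, 0.0, 0.764, -1.0, 0.022, 0.061, 0.0, 0.0, 0.0, 0.84, -1.0, 0.021, 0.067, 0.0, 0.0, 0.0, 0.916, -1.0]
[0.004, 0.005, 0.0, 0.0, 0.0, 0.076, -1.0, 0.007, 0.01, 0.0, 0.0, 0.0, 0.153, -1.0, 0.01, 0.015, 0.0, 0.0, 0.0, 0.229, -1.0, 0.012, 0.021, 0.0, 0.0, 0.0, 0.305, -1.0, 0.014, 0.027, 0.0, 0.0, 0.0, 0.382, -1.0, 0.015, 0.033, 0.0, 0.0, 0.0, 0.458, -1.0, 0.016, 0.039, 0.0, 0.0, 0.0, 0.535, -1.0, 0.016, 0.045, 0.0, 0.0, 0.0, 0.611, -1.0, 0.016, 0.051, 0.0, 0.0, 0.0, 0.687, -1.0, 0.015, 0.057, 0.0, 0.0, 0.0, 0.764, -1.0, 0.013, 0.063, 0.0, 0.0, 0.0, 0.84, -1.0, 0.012, 0.069, 0.0, 0.0, 0.0, 0.916, -1.0]
[0.003, 0.005, 0.0, 0.0, 0.0, 0.076, -1.0, 0.006, 0.011, 0.0, 0.0, 0.0, 0.153, -1.0, 0.008, 0.
[... 1345 characters left out ...]
, 0.0, 0.0, 0.0, 0.84, -1.0, -0.016, 0.068, 0.0, 0.0, 0.0, 0.916, -1.0]
[0.001, 0.006, 0.0, 0.0, 0.0, 0.076, -1.0, 0.001, 0.012, 0.0, 0.0, 0.0, 0.153, -1.0, 0.001, 0.018, 0.0, 0.0, 0.0, 0.229, -1.0, -0.0, 0.024, 0.0, 0.0, 0.0, 0.305, -1.0, -0.002, 0.03, 0.0, 0.0, 0.0, 0.382, -1.0, -0.003, 0.036, 0.0, 0.0, 0.0, 0.458, -1.0, -0.006, 0.042, 0.0, 0.0, 0.0, 0.535, -1.0, -0.009, 0.047, 0.0, 0.0, 0.0, 0.611, -1.0, -0.012, 0.052, 0.0, 0.0, 0.0, 0.687, -1.0, -0.016, 0.057, 0.0, 0.0, 0.0, 0.764, -1.0, -0.02, 0.061, 0.0, 0.0, 0.0, 0.84, -1.0, -0.024, 0.066, 0.0, 0.0, 0.0, 0.916, -1.0]
[ 603.97080878 -155.0192079   141.63692023] [-0.32767162 -1.55196854  6.82315283] 0.28279901444401734 29.40100483596325
```

send_rows(targets=[0.004,0.004,0,0,0,0.076,-1,0.008,0.009,0,0,0,0.153,-1,0.012,0.014,0,0,0,0.229,-1,0.015,0.019,0,0,0,0.305,-1,0.017,0.025,0,0,0,0.382,-1,0.019,0.031,0,0,0,0.458,-1,0.021,0.037,0,0,0,0.535,-1,0.022,0.043,0,0,0,0.611,-1,0.022,0.049,0,0,0,0.687,-1,0.022,0.055,0,0,0,0.764,-1,0.022,0.061,0,0,0,0.84,-1,0.021,0.067,0,0,0,0.916,-1])

```text
clock: 9.53
eef_pos: [534.9, -146.5, 141.7]
tcp_rot: [-3.136, 0.003, -2.954]
contact_force: [-0.1, -15.0, 5.6]
opening: 0.278
grasp_force: 30.3
```

send_rows(targets=[0.004,0.005,0,0,0,0.076,-1,0.007,0.01,0,0,0,0.153,-1,0.01,0.015,0,0,0,0.229,-1,0.012,0.021,0,0,0,0.305,-1,0.014,0.027,0,0,0,0.382,-1,0.015,0.033,0,0,0,0.458,-1,0.016,0.039,0,0,0,0.535,-1,0.016,0.045,0,0,0,0.611,-1,0.016,0.051,0,0,0,0.687,-1,0.015,0.057,0,0,0,0.764,-1,0.013,0.063,0,0,0,0.84,-1,0.012,0.069,0,0,0,0.916,-1])

```text
clock: 10.53
eef_pos: [506.6, -79.1, 141.4]
tcp_rot: [-3.138, -0.002, 2.413]
contact_force: [-10.0, -8.4, 15.6]
opening: 0.282
grasp_force: 31.0
```

send_rows(targets=[0.003,0.005,0,0,0,0.076,-1,0.006,0.011,0,0,0,0.153,-1,0.008,0.017,0,0,0,0.229,-1,0.009,0.023,0,0,0,0.305,-1,0.01,0.029,0,0,0,0.382,-1,0.011,0.035,0,0,0,0.458,-1,0.011,0.041,0,0,0,0.535,-1,0.01,0.047,0,0,0,0.611,-1,0.009,0.053,0,0,0,0.687,-1,0.007,0.059,0,0,0,0.764,-1,0.005,0.064,0,0,0,0.84,-1,0.002,0.07,0,0,0,0.916,-1])

```text
clock: 11.53
eef_pos: [550.9, -23.1, 141.2]
tcp_rot: [-3.136, -0.002, 1.495]
contact_force: [-13.9, 8.1, 19.6]
opening: 0.285
grasp_force: 30.4
```

send_rows(targets=[0.002,0.006,-0.001,0,0,0.076,-1,0.004,0.011,-0.001,0,0,0.153,-1,0.005,0.017,-0.001,0,0,0.229,-1,0.006,0.024,-0.001,0,0,0.305,-1,0.006,0.03,-0.001,0,0,0.382,-1,0.006,0.036,-0.001,0,0,0.458,-1,0.005,0.042,-0.001,0,0,0.535,-1,0.004,0.048,-0.001,0,0,0.611,-1,0.002,0.054,-0.001,0,0,0.687,-1,0,0.059,-0.001,0,0,0.764,-1,-0.003,0.065,-0.001,0,0,0.84,-1,-0.007,0.07,-0.001,0,0,0.916,-1])

```text
clock: 12.53
eef_pos: [623.1, -32.6, 141.4]
tcp_rot: [-3.137, -0.003, 0.579]
contact_force: [0.4, 18.8, 0.4]
opening: 0.285
grasp_force: 29.5
```

send_rows(targets=[0.002,0.006,0,0,0,0.076,-1,0.003,0.012,0,0,0,0.153,-1,0.003,0.018,0,0,0,0.229,-1,0.003,0.024,0,0,0,0.305,-1,0.002,0.03,0,0,0,0.382,-1,0.001,0.036,0,0,0,0.458,-1,0,0.042,0,0,0,0.535,-1,-0.002,0.048,0,0,0,0.611,-1,-0.005,0.053,0,0,0,0.687,-1,-0.008,0.059,0,0,0,0.764,-1,-0.012,0.064,0,0,0,0.84,-1,-0.016,0.068,0,0,0,0.916,-1])

```text
clock: 13.53
eef_pos: [651.3, -100.3, 141.7]
tcp_rot: [-3.137, -0.007, -0.336]
contact_force: [17.5, 6.8, -11.3]
opening: 0.284
grasp_force: 30.1
```

```bash
python3 - <<'E'
from h import *
s=r.sense();p=s["eef_pos"];print(p,s["tcp_rot"][2],s["qpos"][5],s["contact_force"])
c=np.array([578.2,-89.5]);d=p[:2]-c;y=s["tcp_rot"][2]
print("wheel",(-1.207-np.arctan2(d[1],d[0]))%6.2832,np.hypot(*d))
M=np.array([[np.cos(y),np.sin(y)],[np.sin(y),-np.cos(y)]])
print("to pointer, tool xy",M@([603.3,-155]-p[:2]))
E
```

```text
[ 651.32853048 -100.3175433   141.74512807] -0.3361229156903762 1.7478332833010328 [ 17.53859431   6.84420765 -11.2558278 ]
wheel 5.223060065319532 73.92429379312657
to pointer, tool xy [-27.30499465  67.46367969]
```

send_rows(targets=[0.001,0.006,0,0,0,0.076,-1,0.001,0.012,0,0,0,0.153,-1,0.001,0.018,0,0,0,0.229,-1,0,0.024,0,0,0,0.305,-1,-0.002,0.03,0,0,0,0.382,-1,-0.004,0.036,0,0,0,0.458,-1,-0.007,0.042,0,0,0,0.535,-1,-0.01,0.047,0,0,0,0.611,-1,-0.013,0.052,0,0,0,0.687,-1,-0.017,0.057,0,0,0,0.764,-1,-0.021,0.061,0,0,0,0.84,-1,-0.026,0.066,0,0,0,0.916,-1])

```text
clock: 14.53
eef_pos: [605.4, -158.2, 141.9]
tcp_rot: [-3.134, -0.007, -1.252]
contact_force: [11.8, -6.2, -10.2]
opening: 0.28
grasp_force: 30.7
```

send_rows(targets=[0,0.001,0,0,0,0,-1,0,0.001,0,0,0,0,-1,0,0.001,0,0,0,0,-1])

```text
clock: 14.78
eef_pos: [603.0, -158.6, 141.9]
tcp_rot: [-3.137, -0.006, -1.248]
contact_force: [8.7, -11.9, -9.3]
opening: 0.286
grasp_force: 30.9
```

send_rows(targets=[0,0,0,0,0,0,0,0,0,0,0,0,0,0.5,0,0,0,0,0,0,0.7,0,0,0,0,0,0,0.7,0,0,0,0,0,0,0.7,0,0,-0.02,0,0,0,0.7,0,0,-0.05,0,0,0,0.7,0,0,-0.08,0,0,0,0.7,0,0,-0.11,0,0,0,0.7,0,0,-0.14,0,0,0,0.7,0,0,-0.15,0,0,0,0.7,0,0,-0.15,0,0,0,0.7])

```text
clock: 15.78
eef_pos: [601.7, -156.2, 294.7]
tcp_rot: [-3.137, -0.003, -1.247]
contact_force: [0.2, -0.7, -0.0]
opening: 0.846
grasp_force: 0.0
```

```bash
python3 - <<'E'
from h import *
s=r.sense();print(s["eef_pos"],s["contact_force"])
b=cams.grab_frame("scene");crop(b,235,125,120,140,4,"pics/s3.png")
print(tri)
E
```

```text
[ 601.70991724 -156.19527518  294.67577187] [ 0.21485146 -0.71892304 -0.02188765]
<function tri at 0x7f0f7f2309a0>
```

View pics/s3.png

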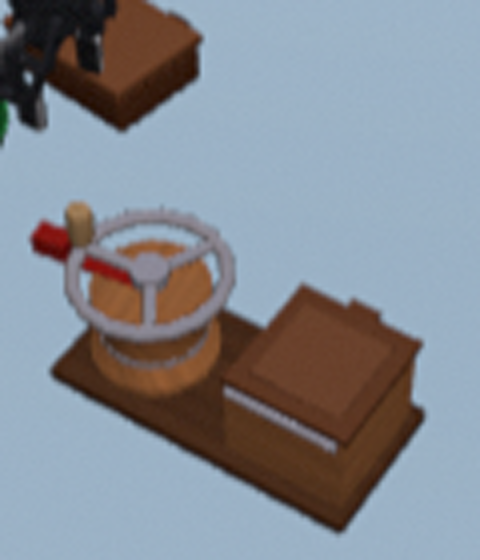

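The knob is back at the pointer (78,208), the same pixel as before the turn. The lid corners (305,288) and (420,345) haven't moved, and the gripper is clear of everything.

```bash
python3 -c "
from rig import r
print(r.sign_off())"
```

```text
the job is handed in; nothing more can be done
None
```

I pushed the lid shut on its catch, turned the wheel one full turn clockwise until the knob was back at the red pointer, moved the gripper clear and handed the job in; the camera showed lid and knob in place, but no verdict came back.

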